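# Vent the siphon and take off its filler cap

### The job

The siphon with the funnel beside it is to be refilled: first press its vent pedal down to the stop, keep it there for about a second and let it come up again, then twist its cap loose and lift it off. The cap comes loose with about a quarter turn, one way only, and nobody remembers whether this closure is right- or left-handed, so try one way and, if it stops hard, the other. Finish while holding the cap in the gripper, raised about 10 cm above its seat; leave the other siphon, the funnel and the mug alone.

Things in the scene. Friction and masses are not known exactly. Their poses are not given: they have to be found in the camera images.
- funnel: white kitchen funnel, 58 mm in diameter and 58 mm high, standing wide end down on the worktop within 0.28 m of one of the siphons (the one to open; the other siphon is over 0.4 m from it); origin at the centre of its underside
- mug: small cream mug with bands, 63 mm in diameter (87 mm with its handle), 52 mm high, standing beside the other siphon; origin at the centre of its underside
- siphon_a: one of two like-looking upright steel siphons, fixed to the worktop: foot 107 mm and body 86 mm in diameter, flat shoulder 58 mm in diameter at 110 mm height, with the neck on it. Origin at the centre of its underside, z up; its pedal sticks out along its -x axis. One siphon has a right-handed closure, the other a left-handed one; which is which is neither visible nor told
- cap_a: loose black ribbed round cap on siphon_a's neck: 46 mm in diameter over the ribs, 36 mm high, 40 to 85 g. Origin at the centre of its lower rim, z up its axis. Seated, its rim is 111.5 mm and its top 147.5 mm above the worktop, the rim 1.5 mm above the shoulder
- neck_a (a point): centre of the top of siphon_a's neck, 139.5 mm above the worktop, inside the cap. Two lugs in the cap catch under the neck's thread: the cap comes free after 60 degrees of turning the right way (free from there to about 130 degrees, then a stop), turning lightly and not rising, and lifts straight off. The other way it meets a hard stop within 10 degrees. Still locked, it lifts 1 to 2 mm at most
- pedal_a (a joint): vent pedal of siphon_a, rad: 0 = up at rest, 0.35 = down at its stop; a spring returns it when let go (about 2 N on the pad at the start, 6 N at the stop)
- pedal_a_pad (a point): middle of the top face of the vent pedal's black pad (40 mm long, 34 mm wide, 7 mm thick). At rest the pad is level, 97.5 mm above the worktop and 110 mm out from the siphon's axis; at the stop it has sunk by about 21 mm. The pedal's level hinge axis is 52 mm out from the siphon's axis, 84 mm above the worktop
- siphon_b: one of two like-looking upright steel siphons, fixed to the worktop: foot 107 mm and body 86 mm in diameter, flat shoulder 58 mm in diameter at 110 mm height, with the neck on it. Origin at the centre of its underside, z up; its pedal sticks out along its -x axis. One siphon has a right-handed closure, the other a left-handed one; which is which is neither visible nor told
- cap_b: loose black ribbed round cap on siphon_b's neck: 46 mm in diameter over the ribs, 36 mm high, 40 to 85 g. Origin at the centre of its lower rim, z up its axis. Seated, its rim is 111.5 mm and its top 147.5 mm above the worktop, the rim 1.5 mm above the shoulder
- neck_b (a point): centre of the top of siphon_b's neck, 139.5 mm above the worktop, inside the cap. Two lugs in the cap catch under the neck's thread: the cap comes free after 60 degrees of turning the right way (free from there to about 130 degrees, then a stop), turning lightly and not rising, and lifts straight off. The other way it meets a hard stop within 10 degrees. Still locked, it lifts 1 to 2 mm at most
- pedal_b (a joint): vent pedal of siphon_b, rad: 0 = up at rest, 0.35 = down at its stop; a spring returns it when let go (about 2 N on the pad at the start, 6 N at the stop)
- pedal_b_pad (a point): middle of the top face of the vent pedal's black pad (40 mm long, 34 mm wide, 7 mm thick). At rest the pad is level, 97.5 mm above the worktop and 110 mm out from the siphon's axis; at the stop it has sunk by about 21 mm. The pedal's level hinge axis is 52 mm out from the siphon's axis, 84 mm above the worktop
Things that resemble listed ones, but are neither listed nor needed, are in the scene too. Leave any green, pink or yellow look-alike of the cap_a alone.

How it is judged:
By the outcome, as a careful person would: the job done as asked, in the order asked, and still so for the second after the job is handed in, while the arm keeps its last pose, push and grip.
It also fails if it takes over 64 s, if anything falls off the work surface, if the arm or the gripper's body presses on something with over 40 N, if the wrist force passes 120 N, or if a joint passes its speed limit or range.

### The arm

A 6-joint arm with a two-finger parallel gripper is mounted at the origin on a cart in front of the work surface, level with it; the furniture and walls round the work are solid. World frame = base frame: x ahead of the robot, y to its left, z up, the work surface at z = 0. Lengths are in mm, angles in rad, forces in N, time in s.
With the tool pointing down it reaches from about 375 to 925 mm from the base axis. Payload 5.7 kg.
Tool frame: the origin (TCP) lies midway between the tips of the shut fingers; the grasp point (between the pads) lies 19 mm behind it; z points along the fingers, y is the line along which they close (so a half turn about z gives the same grasp; the last joint's range is limited). The gripper opens to 88 mm and grips with 3 to 60 N. Pads are 20 mm wide; open, the fingers measure 115 mm over their backs; the gripper's body (75 mm by 178 mm) begins 61 mm behind the grasp point.
Start: joints at [-1.417, 0.359, 1.51, -0, 1.272, -0.115], TCP at [159.33, -578.423, 199.723] pointing down, gripper open.
Joint ranges: [-2.97, 2.97], [-1.01, 2.36], [0.21, 2.38], [-0.96, 4.11], [0.2, 2.71], [-2.98, 2.98]. Speed limits (rad/s): [2.39, 2.39, 3.14, 3.14, 3.14, 3.14].

### API

Orientations are given as a 3x3 rotation matrix whose columns are the frame's x, y, z axes.
In Python, from workcell import sensors, cams, order gives the robot as it stands.
- The arm moves only by the tool play_rows, never from a script. Its argument "steps" is a list of rows, each an object with "delta_pos": the shift along the tool's x, y, z each as a share of 0.1 m, from -1 to 1, a list of three; "rot": the turn, a rotation vector about the tool's x, y, z each as a share of 180 degrees, from -1 to 1, a list of three; "jaw": the opening, from -1 (shut) to 1 (fully open). In form: [{"delta_pos": [dx, dy, dz], "rot": [ax, ay, az], "jaw": jaw}, ...]. A call has 1 to 5 rows; each row is the pose to reach, as a shift and turn from the pose commanded when the call began, along the tool's axes at that moment, turning the shorter way round; what a row does not reach only later rows make up. A row lasts 1/10 s, in which the tool goes at most 50 mm and 8.59 degrees, less where a joint would pass 70% of its speed; a pose out of reach is approached as far as the arm can. A call with a number of a shift or a turn outside -1 to 1 is refused whole. A call with a gripper value outside its range is refused whole. The fingers move at their own pace and stop on an object; "newtons" is the grip in N (left out, the last holds). Time passes only in rows, so rows that repeat a pose let the fingers close. It gives the time, the measured TCP pose, the force, the opening and the grip force at its end, in the units of the state.
- sensors.get_obs(): the state, without advancing time (a new reading comes with each control period).
- cams.read_camera(name): name is "scene" or "side" or "wrist"; returns a dict with "pixels" (480x640x3 uint8, red, green, blue), "depth" (480x640 float32, mm along the optical axis (not along the pixel's ray), 0 where there is no reading), "camera_matrix" (3x3 intrinsics, pixels), "k1" (the pictures are not rectified: a ray, as slopes to the right and down, at radius r is drawn at 1 + k1 r^2 times it, then the intrinsics apply), "view" (4x4, takes a point from world to camera coordinates); the wrist camera has in their place "mount" (4x4, takes a point from camera to tool coordinates, whose origin is the TCP and whose axes are the flange's). Camera axes: x right, y down, z forward; pixel columns grow to the right and rows downward; lengths in mm; the calibration is good to about 2 mm. A picture is of the moment at which its call begins: read the wrist's pose just before it.
- order.hand_in(): hands the job in; it is judged then, once.
The state is a dict: "t": time; "q": joint angles; "qd": joint speeds; "joint_torque": joint torques, N m; "ee_pos": TCP position; "tcp_rot": TCP orientation; "contact_force": force on the tool from outside, world axes, zero at the start; "ft_torque": the same for the moment, N m; "finger_gap": opening from 0.0 (shut) to 1.0 (fully open); "grip_force": force on a finger pad.
Only numpy, scipy, OpenCV 4.12 (cv2) and the standard library are available. Lean on these libraries where they do the work, as an engineer would, in place of code of your own. Each camera call takes 0.05 s, during which the arm holds its last target. There are 200 camera calls.

## Working session

There is one attempt and no reset: what is moved stays moved. The work goes in short steps, Python scripts to look and compute and a tool call to move; the robot and the scene stay as the last step left them, time stands still between calls to the robot, and variables do not carry over. Pictures are saved under pics/ and viewed, at most 10 in all, crops included, and the job is handed in when it is done.

Besides the shell and the picture viewer there is one more tool, called after "Request:" by a JSON object that holds its "api" and its "payload". play_rows: Moves the arm, as the interface text tells. Shift numbers are shares of 0.1 m and turn numbers shares of 180 degrees, none past 1 either way. Its arguments: {"type":"object","properties":{"steps":{"type":"array"},"newtons":{"type":"number"}},"required":["steps"]}

```bash
mkdir -p pics; cat > h.py <<'E'
import numpy as np, cv2
from workcell import sensors, cams, order
def grab(n):
    o=sensors.get_obs(); c=cams.read_camera(n)
    if 'view' in c: T=np.linalg.inv(np.array(c['view']))
    else:
        W=np.eye(4); W[:3,:3]=o['tcp_rot']; W[:3,3]=o['ee_pos']; T=W@np.array(c['mount'])
    return c,T
def cloud(c,T):
    K=np.array(c['camera_matrix']); k=c['k1']
    v,u=np.mgrid[:480,:640].astype(float)
    pts=np.stack([u.ravel(),v.ravel()],1)[:,None]
    n=cv2.undistortPoints(pts,K,np.array([k,0,0,0],float)).reshape(480,640,2)
    d=c['depth']; P=np.dstack([n[...,0]*d,n[...,1]*d,d])
    W=P@T[:3,:3].T+T[:3,3]; W[d==0]=np.nan
    return W
E
python3 - <<'E'
from h import *
o=sensors.get_obs(); print(o)
for n in('scene','side'):
    c,T=grab(n); cv2.imwrite(f'pics/{n}1.png',c['pixels'][...,::-1]); np.savez(f'{n}1.npz',W=cloud(c,T),px=c['pixels']); print(T[:3,3].round())
E
```

```text
{'t': 0.0, 'q': array([-1.41709960e+00,  3.59525408e-01,  1.51143662e+00,  4.90102978e-06,
        1.27252964e+00, -1.15093142e-01]), 'qd': array([ 0.00110362, -0.00120668, -0.00108659,  0.00129788, -0.00060915,
       -0.00034493]), 'joint_torque': array([ 9.20397688e-04, -5.15378809e+01, -2.70729017e+01,  6.76086056e-02,
        3.47705721e-02, -1.36291874e-04]), 'ee_pos': array([ 159.22142514, -577.70770321,  198.89592313]), 'tcp_rot': array([[ 9.64093386e-01,  2.65563289e-01, -2.86094602e-04],
       [ 2.65563350e-01, -9.64091584e-01,  1.87734254e-03],
       [ 2.22731864e-04, -1.88590977e-03, -9.99998197e-01]]), 'contact_force': array([-0.38178303,  1.17145959,  0.23223675]), 'ft_torque': array([-0.0289616 , -0.02035824, -0.01489396]), 'grip_force': 0.0, 'finger_gap': 1.0031588700041536}
[-330.  666.  755.]
[ 736.  518. 1055.]
```

View pics/scene1.png

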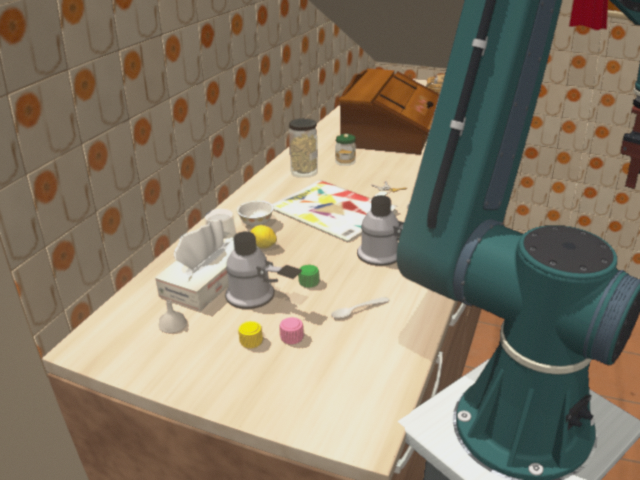

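View pics/side1.png

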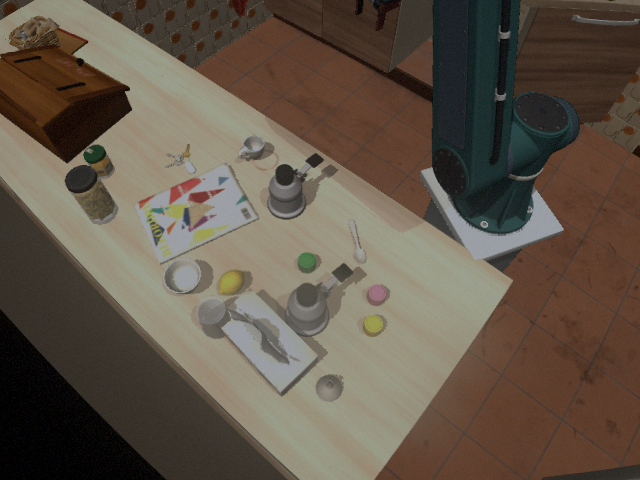

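The funnel is at side pixel (329,387) and scene pixel (172,320), next to the near siphon (side cap (309,293), pad (343,273)). The mug is at side pixel (252,148), beside the other siphon. Next I measure the near siphon.

```bash
python3 - <<'E'
from h import *
S=np.load('side1.npz');C=np.load('scene1.npz')
for D,n,l in((S,'side',[('cap',309,291),('pad',343,273),('funnel',329,385),('cupdecoy',211,310),('capB',286,173),('padB',314,161),('green',307,262),('pink',376,295),('table',400,400)]),(C,'scene',[('cap',245,243),('pad',289,271),('funnel',172,322),('capB',381,205)])):
    for m,u,v in l: print(n,m,D['W'][v,u].round(1))
    W=D['W']
c0=S['W'][291,309]
for D in(S,C):
    W=D['W'];px=D['px'].astype(int)
    z=W[...,2]; near=np.hypot(W[...,0]-c0[0],W[...,1]-c0[1])
    m=(near<40)&(z>141)&(z<156); P=W[m]; 
    if len(P): print('captop',m.sum(),P.mean(0).round(1),P.min(0).round(1),P.max(0).round(1),np.median(P[:,2]).round(1))
    m=(near>80)&(near<145)&(z>90)&(z<106)&(px.max(2)<75); P=W[m]
    if len(P): print('pad',m.sum(),P.mean(0).round(1),P.min(0).round(1),P.max(0).round(1))
    m=(near<70)&(z>60)&(z<95); P=W[m]
    b=(near<33)&(z>106)&(z<114); print('shoulder',b.sum(),W[b].mean(0).round(1))
    m=(near<160)&(z>12)&(z<220)
    m2=(near<220)&(z>12)&(near>60);P=W[m2]
    # coarse obstacle map
    h={}
    for p in P: k=(int(p[0]//40*40),int(p[1]//40*40)); h[k]=max(h.get(k,0),int(p[2]))
    print(sorted(h.items()))
E
```

```text
side cap [605.2 154.1 146.5]
side pad [508.7 116.9  94.4]
side funnel [624.2 337.4  55.6]
side cupdecoy [819.1 102.8  89.4]
side capB [ 554.7 -161.7  148.6]
side padB [ 461.7 -213.4   98. ]
side green [568.   34.1  34.5]
side pink [442.  173.6  37.6]
side table [480.7 412.9   1.6]
scene cap [590.  161.7 140.2]
scene pad [504.9 115.6  97.2]
scene funnel [598.  340.1  20.7]
scene capB [ 536.4 -158.8  142. ]
captop 310 [612.  155.  145.6] [590.1 131.7 141. ] [633.9 177.3 150.5] 145.6
pad 170 [508.3 113.8  96.4] [488.6  94.7  91.1] [529.6 131.9 101.9]
shoulder 149 [610.7 168.9 108.8]
[((400, 120), 38), ((400, 160), 40), ((440, 120), 37), ((440, 160), 37), ((440, 200), 39), ((440, 240), 38), ((480, 80), 101), ((480, 120), 99), ((480, 200), 40), ((480, 240), 38), ((520, 0), 38), ((520, 40), 35), ((520, 80), 100), ((520, 120), 101), ((560, 0), 40), ((560, 40), 38), ((560, 320), 17), ((600, 200), 51), ((600, 240), 56), ((600, 280), 24), ((600, 320), 59), ((640, 120), 53), ((640, 160), 56), ((640, 200), 56), ((640, 240), 56), ((640, 280), 54), ((640, 320), 21), ((680, 40), 51), ((680, 80), 56
[... 713 characters left out ...]
), 37), ((480, 240), 37), ((520, 0), 38), ((520, 40), 39), ((520, 80), 98), ((520, 120), 98), ((560, 0), 38), ((560, 40), 36), ((560, 280), 17), ((560, 320), 23), ((600, 200), 56), ((600, 240), 54), ((600, 280), 22), ((600, 320), 59), ((600, 360), 12), ((640, 160), 54), ((640, 200), 56), ((640, 240), 55), ((640, 280), 55), ((680, 120), 53), ((680, 160), 104), ((680, 200), 101), ((680, 240), 111), ((680, 280), 55), ((720, -40), 43), ((720, 0), 55), ((720, 40), 48), ((720, 80), 53), ((720, 120), 113), ((720, 160), 127), ((720, 200), 125), ((720, 240), 116), ((720, 280), 55), ((760, 0), 55), ((760, 40), 91), ((760, 80), 95), ((760, 120), 109), ((800, 40), 91), ((800, 80), 92), ((800, 120), 93)]
```

Request:
{"api": "play_rows", "payload": {"steps": [{"delta_pos": [0.33,-0.3,-0.3],"rot": [0,0,0],"jaw": -1},{"delta_pos": [0.66,-0.6,-0.3],"rot": [0,0,0],"jaw": -1},{"delta_pos": [1,-0.9,-0.3],"rot": [0,0,0],"jaw": -1}], "newtons": 20}}

```text
t: 0.4
ee_pos: [232.4, -464.2, 230.2]
tcp_rot: [[0.964, 0.264, 0.001], [0.264, -0.964, -0.001], [0.0, 0.001, -1.0]]
contact_force: [-0.0, -0.6, -0.5]
finger_gap: 0.761
grip_force: 0.0
```

Request:
{"api": "play_rows", "payload": {"steps": [{"delta_pos": [0.33,-0.3,0],"rot": [0,0,0],"jaw": -1},{"delta_pos": [0.66,-0.6,0],"rot": [0,0,0],"jaw": -1},{"delta_pos": [1,-0.9,0],"rot": [0,0,0],"jaw": -1}]}}

```text
t: 0.7
ee_pos: [304.7, -349.9, 229.5]
tcp_rot: [[0.964, 0.265, -0.0], [0.265, -0.964, 0.001], [-0.0, -0.001, -1.0]]
contact_force: [0.4, 0.1, 0.5]
finger_gap: 0.494
grip_force: 0.0
```

Request:
{"api": "play_rows", "payload": {"steps": [{"delta_pos": [0.33,-0.32,0],"rot": [0,0,0],"jaw": -1},{"delta_pos": [0.66,-0.64,0],"rot": [0,0,0],"jaw": -1},{"delta_pos": [1,-0.95,0],"rot": [0,0,0],"jaw": -1}]}}

```text
t: 1.0
ee_pos: [375.8, -231.7, 229.6]
tcp_rot: [[0.964, 0.265, -0.0], [0.265, -0.964, 0.0], [-0.0, -0.0, -1.0]]
contact_force: [1.3, -0.2, -0.7]
finger_gap: 0.219
grip_force: 0.0
```

Request:
{"api": "play_rows", "payload": {"steps": [{"delta_pos": [0.27,-0.33,0],"rot": [0,0,0],"jaw": -1},{"delta_pos": [0.54,-0.66,0],"rot": [0,0,0],"jaw": -1},{"delta_pos": [0.8,-1,0],"rot": [0,0,0],"jaw": -1}]}}

```text
t: 1.3
ee_pos: [426.4, -114.2, 229.6]
tcp_rot: [[0.964, 0.266, -0.0], [0.266, -0.964, 0.0], [-0.0, -0.0, -1.0]]
contact_force: [1.5, -0.3, 0.3]
finger_gap: 0.006
grip_force: 0.0
```

Request:
{"api": "play_rows", "payload": {"steps": [{"delta_pos": [0.23,-0.33,0],"rot": [0,0,0],"jaw": -1},{"delta_pos": [0.46,-0.66,0],"rot": [0,0,0],"jaw": -1},{"delta_pos": [0.7,-1,0],"rot": [0,0,0],"jaw": -1}]}}

```text
t: 1.6
ee_pos: [467.0, 0.7, 229.6]
tcp_rot: [[0.964, 0.266, -0.0], [0.266, -0.964, -0.0], [-0.0, -0.0, -1.0]]
contact_force: [0.7, -0.7, 0.6]
finger_gap: 0.005
grip_force: 0.0
```

Request:
{"api": "play_rows", "payload": {"steps": [{"delta_pos": [0.23,-0.33,0],"rot": [0,0,0],"jaw": -1},{"delta_pos": [0.46,-0.66,0],"rot": [0,0,0],"jaw": -1},{"delta_pos": [0.7,-1,0],"rot": [0,0,0],"jaw": -1},{"delta_pos": [0.7,-1,0],"rot": [0,0,0],"jaw": -1},{"delta_pos": [0.7,-1,0],"rot": [0,0,0],"jaw": -1}]}}

```text
t: 2.1
ee_pos: [507.5, 114.5, 229.2]
tcp_rot: [[0.963, 0.268, -0.001], [0.268, -0.963, -0.001], [-0.001, 0.0, -1.0]]
contact_force: [-1.2, -0.3, 1.1]
finger_gap: 0.006
grip_force: 0.0
```

```bash
python3 - <<'E'
from h import *
c,T=grab('wrist'); cv2.imwrite('pics/w1.png',c['pixels'][...,::-1]); W=cloud(c,T); np.savez('w1.npz',W=W,px=c['pixels'],T=T); print(T.round(2), sensors.get_obs()['q'].round(2),sensors.get_obs()['contact_force'])
z=W[...,2];near=np.hypot(W[...,0]-608,W[...,1]-155)
for n,m in(('cap',(near<45)&(z>141)&(z<156)),('pad',(near>80)&(near<145)&(z>90)&(z<106))):
    P=W[m]
    if len(P): print(n,m.sum(),P.mean(0).round(1),P.min(0).round(1),P.max(0).round(1),np.median(P,0))
E
```

```text
[[ 2.7000e-01 -9.3000e-01 -2.6000e-01  5.7923e+02]
 [-9.6000e-01 -2.6000e-01 -7.0000e-02  1.3479e+02]
 [ 0.0000e+00  2.7000e-01 -9.6000e-01  4.1428e+02]
 [ 0.0000e+00  0.0000e+00  0.0000e+00  1.0000e+00]] [ 0.09  0.22  1.64 -0.    1.29  1.39] [ 0.32091228  0.49980565 -0.4283684 ]
cap 4622 [610.1 152.2 146.7] [587.3 129.2 141. ] [633.2 175.3 150.2] [610.15520289 152.17554792 146.89051615]
pad 2481 [512.2 114.1  97.4] [486.4  91.4  90.9] [537.8 135.  100.7] [512.20947661 114.78351661  97.63724319]
```

View pics/w1.png

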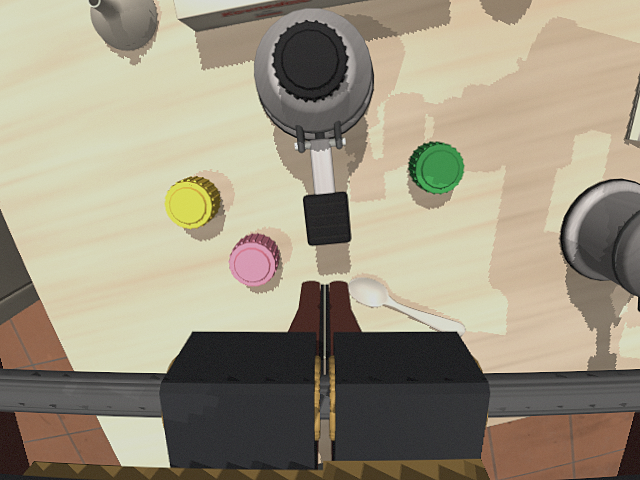

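The wrist view confirms it: pad centre at (327,219), cap at (310,62), and my fingers sit over the pad. Going down now.

Request:
{"api": "play_rows", "payload": {"steps": [{"delta_pos": [0,0,0.4],"rot": [0,0,0],"jaw": -1},{"delta_pos": [0,0,0.8],"rot": [0,0,0],"jaw": -1},{"delta_pos": [0,0,1],"rot": [0,0,0],"jaw": -1}]}}

```text
t: 2.45
ee_pos: [505.3, 112.1, 127.1]
tcp_rot: [[0.965, 0.264, -0.004], [0.264, -0.965, -0.001], [-0.004, -0.0, -1.0]]
contact_force: [-1.0, 0.0, -0.5]
finger_gap: 0.004
grip_force: 0.0
```

Request:
{"api": "play_rows", "payload": {"steps": [{"delta_pos": [0,0,0.15],"rot": [0,0,0],"jaw": -1},{"delta_pos": [0,0,0.3],"rot": [0,0,0],"jaw": -1},{"delta_pos": [0,0,0.36],"rot": [0,0,0],"jaw": -1},{"delta_pos": [0,0,0.4],"rot": [0,0,0],"jaw": -1},{"delta_pos": [0,0,0.4],"rot": [0,0,0],"jaw": -1}]}}

```text
t: 2.95
ee_pos: [507.8, 113.4, 89.8]
tcp_rot: [[0.964, 0.265, -0.0], [0.265, -0.964, -0.0], [-0.0, -0.0, -1.0]]
contact_force: [-0.6, -0.3, 0.2]
finger_gap: 0.005
grip_force: 0.0
```

```bash
python3 - <<'E'
from h import *
print([sensors.get_obs()[k] for k in('contact_force','ee_pos')])
c,T=grab('wrist'); a=c['pixels'][130:430,200:500,::-1]
c2,T2=grab('side'); b=c2['pixels'][210:360,260:410,::-1]
cv2.imwrite('pics/p1.png',np.hstack([cv2.resize(a,(400,400)),cv2.resize(b,(400,400),interpolation=2)]))
print(sensors.get_obs()['contact_force'])
E
```

```text
[array([-0.6147829 , -0.32592816,  0.15233613]), array([507.80039608, 113.35198282,  89.83396414])]
[ 0.38280867  0.44763309 -0.30570749]
```

View pics/p1.png

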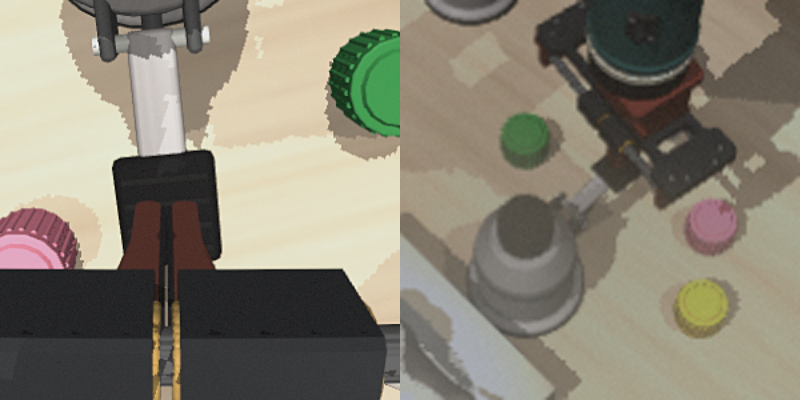

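The fingertips are centred over the pad (left panel, tip around (168,203)). The force reading is still near zero, so I press further in small steps.

Request:
{"api": "play_rows", "payload": {"steps": [{"delta_pos": [0,0,0.04],"rot": [0,0,0],"jaw": -1},{"delta_pos": [0,0,0.07],"rot": [0,0,0],"jaw": -1},{"delta_pos": [0,0,0.07],"rot": [0,0,0],"jaw": -1}]}}

```text
t: 3.35
ee_pos: [507.7, 114.1, 82.5]
tcp_rot: [[0.964, 0.266, -0.0], [0.266, -0.964, 0.0], [-0.0, -0.0, -1.0]]
contact_force: [0.4, -0.5, 0.4]
finger_gap: 0.004
grip_force: 0.0
```

```bash
python3 - <<'E'
from h import *
c,T=grab('wrist'); W=cloud(c,T); o=sensors.get_obs(); print(o['contact_force'],o['ft_torque'],o['ee_pos'],o['joint_torque'])
# pad slope: dark pixels near pad beside fingers
r=np.array([-.937,-.35]); d=W[...,:2]-[610,152.3]; rad=d@r; lat=d@[.35,-.937]
px=c['pixels'].astype(int)
m=(rad>88)&(rad<132)&(abs(lat)<17)&(W[...,2]>60)&(W[...,2]<105)&(px.max(2)<60)
for a in range(86,134,6):
    k=m&(rad>=a)&(rad<a+6); print(a,k.sum(),np.median(W[...,2][k]) if k.any() else None)
E
```

```text
[-0.25571126 -0.23488726 -0.21085233] [0.05361344 0.01718684 0.0638688 ] [507.7530331  114.0881095   82.63899767] [-3.23422649e-02 -4.65405607e+01 -2.03083616e+01  2.07218860e-02
 -9.68315382e-02 -2.51571664e-04]
86 825 97.17390814313703
92 1047 97.90338297251577
98 648 97.565335760795
104 335 97.54698362131754
110 275 97.627392034569
116 154 97.78309540364012
122 54 97.43168399951222
128 0 None
```

```bash
python3 - <<'E'
from h import *
c,T=grab('wrist'); W=cloud(c,T); px=c['pixels'].astype(int)
o=sensors.get_obs(); R=o['tcp_rot'];p=o['ee_pos']
m=(px[...,0]>60)&(px[...,0]<130)&(px[...,1]<50)&(px[...,2]<50)
m[:, :270]=0; m[:,400:]=0
for v in range(270,400,5):
    k=np.where(m[v])[0]
    if len(k): print(v,k.min(),k.max(),c['depth'][v,k].min(),((W[v,k]-p)@R).mean(0).round(1))
cv2.imwrite('pics/p2.png',cv2.resize(c['pixels'][180:380,230:430,::-1],(600,600),interpolation=2))
E
```

```text
280 313 313 172.28706 [ 12.5  -4.7 -23.4]
285 303 346 165.33212 [ 12.4   0.1 -28.4]
290 302 348 161.66513 [ 12.2   0.1 -33.2]
295 300 348 156.79842 [ 12.2  -0.2 -38.1]
300 301 349 152.72592 [ 12.2  -0.2 -42.7]
305 299 350 147.6013 [ 12.3   0.4 -47.1]
310 298 351 144.10829 [ 12.3  -0.3 -51.3]
315 296 353 140.92448 [ 12.2  -0.5 -54.9]
320 294 355 0.0 [nan nan nan]
325 292 358 0.0 [nan nan nan]
330 289 360 130.42467 [ 12.2   0.2 -65.5]
335 332 332 128.82674 [ 12.1   2.1 -68.6]
340 316 332 125.84199 [ 12.   -0.3 -71.5]
345 331 331 123.01627 [ 12.1   1.7 -74.6]
350 331 332 120.83916 [ 11.9   1.8 -76.9]
355 333 333 87.42984 [  28.1    1.5 -107.1]
```

View pics/p2.png

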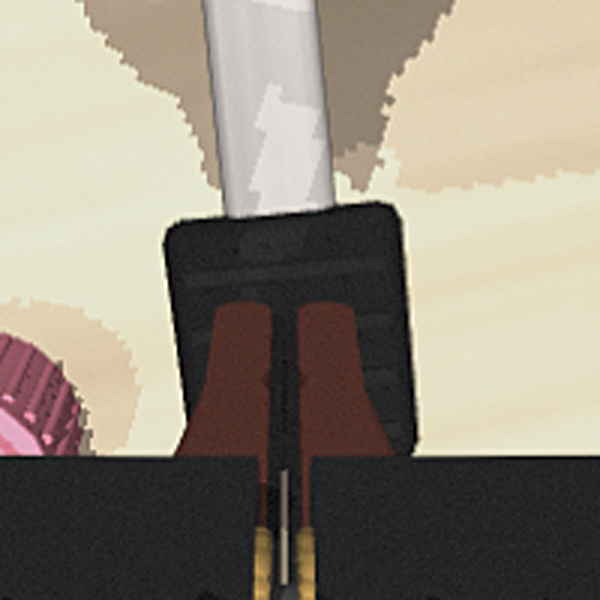

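The red fingers end about 22 mm behind the stated TCP, and the pad is still level at 97.5 mm. There's no contact yet, so contact should come at a TCP height of about 75.

Request:
{"api": "play_rows", "payload": {"steps": [{"delta_pos": [0,0,0.04],"rot": [0,0,0],"jaw": -1},{"delta_pos": [0,0,0.08],"rot": [0,0,0],"jaw": -1},{"delta_pos": [0,0,0.1],"rot": [0,0,0],"jaw": -1}]}}

```text
t: 3.75
ee_pos: [507.6, 113.9, 72.4]
tcp_rot: [[0.964, 0.266, -0.001], [0.266, -0.964, -0.0], [-0.001, -0.0, -1.0]]
contact_force: [-1.1, -1.4, 3.7]
finger_gap: 0.007
grip_force: 1.8
```

Request:
{"api": "play_rows", "payload": {"steps": [{"delta_pos": [0,0,0.03],"rot": [0,0,0],"jaw": -1},{"delta_pos": [0,0,0.06],"rot": [0,0,0],"jaw": -1},{"delta_pos": [0,0,0.06],"rot": [0,0,0],"jaw": -1}]}}

```text
t: 4.05
ee_pos: [506.8, 113.7, 66.3]
tcp_rot: [[0.964, 0.266, -0.002], [0.266, -0.964, -0.0], [-0.002, -0.0, -1.0]]
contact_force: [-4.0, -2.7, 5.9]
finger_gap: 0.007
grip_force: 3.0
```

Request:
{"api": "play_rows", "payload": {"steps": [{"delta_pos": [0,0,0.03],"rot": [0,0,0],"jaw": -1},{"delta_pos": [0,0,0.06],"rot": [0,0,0],"jaw": -1},{"delta_pos": [0,0,0.06],"rot": [0,0,0],"jaw": -1}]}}

```text
t: 4.35
ee_pos: [506.6, 113.6, 60.4]
tcp_rot: [[0.964, 0.266, -0.002], [0.266, -0.964, -0.001], [-0.003, -0.0, -1.0]]
contact_force: [-4.0, -3.0, 6.5]
finger_gap: 0.004
grip_force: 3.9
```

Request:
{"api": "play_rows", "payload": {"steps": [{"delta_pos": [0,0,0.02],"rot": [0,0,0],"jaw": -1},{"delta_pos": [0,0,0.03],"rot": [0,0,0],"jaw": -1}]}}

```text
t: 4.55
ee_pos: [506.7, 113.7, 57.7]
tcp_rot: [[0.964, 0.266, -0.002], [0.266, -0.964, -0.001], [-0.002, -0.0, -1.0]]
contact_force: [-5.6, -2.9, 12.2]
finger_gap: 0.007
grip_force: 7.1
```

Request:
{"api": "play_rows", "payload": {"steps": [{"delta_pos": [0,0,0.02],"rot": [0,0,0],"jaw": -1},{"delta_pos": [0,0,0.02],"rot": [0,0,0],"jaw": -1}]}}

```text
t: 4.75
ee_pos: [506.8, 113.6, 57.3]
tcp_rot: [[0.964, 0.266, -0.002], [0.266, -0.964, -0.001], [-0.002, 0.0, -1.0]]
contact_force: [-9.6, -3.7, 23.8]
finger_gap: 0.006
grip_force: 13.0
```

```bash
python3 - <<'E'
from h import *
c,T=grab('wrist'); W=cloud(c,T); o=sensors.get_obs(); print(o['t'],o['contact_force'],o['ee_pos'])
r=np.array([-.937,-.35]); d=W[...,:2]-[610,152.3]; rad=d@r; lat=d@[.35,-.937]
px=c['pixels'].astype(int)
m=(rad>86)&(rad<132)&(abs(lat)<17)&(W[...,2]>50)&(W[...,2]<105)&(px.max(2)<60)
x,z=rad[m],W[...,2][m]; k=np.polyfit(x,z,1); 
for _ in range(3):
    g=abs(z-np.polyval(k,x))<2; k=np.polyfit(x[g],z[g],1)
print(np.arctan(k[0]),np.polyval(k,110),g.sum())
E
```

```text
4.8 [-9.11962532 -5.0304185  23.87640784] [506.82506344 113.6300097   57.32947924]
-0.3273163188541951 77.18769006191195 2680
```

It's at the stop: slope about 0.33 rad, pad height 77 mm, force 24 N. Holding, then releasing.

Request:
{"api": "play_rows", "payload": {"steps": [{"delta_pos": [0,0,0],"rot": [0,0,0],"jaw": -1},{"delta_pos": [0,0,0],"rot": [0,0,0],"jaw": -1},{"delta_pos": [0,0,0],"rot": [0,0,0],"jaw": -1},{"delta_pos": [0,0,0],"rot": [0,0,0],"jaw": -1},{"delta_pos": [0,0,0],"rot": [0,0,0],"jaw": -1}]}}

```text
t: 5.3
ee_pos: [506.9, 113.6, 57.3]
tcp_rot: [[0.964, 0.266, -0.001], [0.266, -0.964, -0.001], [-0.001, 0.0, -1.0]]
contact_force: [-8.4, -3.3, 23.2]
finger_gap: 0.005
grip_force: 12.7
```

Request:
{"api": "play_rows", "payload": {"steps": [{"delta_pos": [0,0,0],"rot": [0,0,0],"jaw": -1},{"delta_pos": [0,0,0],"rot": [0,0,0],"jaw": -1},{"delta_pos": [0,0,-0.15],"rot": [0,0,0],"jaw": -1},{"delta_pos": [0,0,-0.5],"rot": [0,0,0],"jaw": -1},{"delta_pos": [0,0,-1],"rot": [0,0,0],"jaw": -1}]}}

```text
t: 5.8
ee_pos: [506.3, 114.0, 154.9]
tcp_rot: [[0.964, 0.265, -0.004], [0.265, -0.964, 0.0], [-0.004, -0.001, -1.0]]
contact_force: [0.9, 0.5, 0.4]
finger_gap: 0.005
grip_force: 0.0
```

Request:
{"api": "play_rows", "payload": {"steps": [{"delta_pos": [0,0,-0.5],"rot": [0,0,0],"jaw": 1},{"delta_pos": [0,0,-0.7],"rot": [0,0,0],"jaw": 1},{"delta_pos": [0,0,-0.7],"rot": [0,0,0],"jaw": 1},{"delta_pos": [0,0,-0.7],"rot": [0,0,0],"jaw": 1},{"delta_pos": [0,0,-0.7],"rot": [0,0,0],"jaw": 1}]}}

```text
t: 6.3
ee_pos: [506.8, 114.0, 224.0]
tcp_rot: [[0.964, 0.266, -0.003], [0.266, -0.964, -0.0], [-0.003, -0.001, -1.0]]
contact_force: [-0.4, -0.6, -1.3]
finger_gap: 0.419
grip_force: 0.0
```

```bash
cat > look.py <<'E'
from h import *
from scipy.optimize import least_squares
c,T=grab('wrist'); W=cloud(c,T); o=sensors.get_obs(); print(o['t'],o['contact_force'],o['ee_pos'],o['q'].round(2))
z=W[...,2]; d=W[...,:2]-[610,152.3]; near=np.hypot(d[...,0],d[...,1])
m=(near<40)&(z>143)&(z<152)
cs=cv2.findContours(m.astype(np.uint8),cv2.RETR_EXTERNAL,cv2.CHAIN_APPROX_NONE)[0]
b=max(cs,key=len)[:,0]; P=W[b[:,1],b[:,0],:2]
s=least_squares(lambda a:np.hypot(P[:,0]-a[0],P[:,1]-a[1])-a[2],[610,152,22],loss='soft_l1'); print('cap',s.x,np.median(z[m]))
px=c['pixels'].astype(int); rad=d@[-.937,-.35]; lat=d@[.35,-.937]
m=(rad>88)&(rad<132)&(abs(lat)<25)&(z>60)&(z<105)&(px.max(2)<70)
print('pad',m.sum(),np.median(W[m],0))
E
python3 look.py
```

```text
6.35 [-0.57569194 -1.00216975 -0.08743148] [506.6922298  113.95854235 223.84987586] [0.09 0.22 1.65 0.   1.28 1.39]
cap [610.22121451 152.37261783  21.45488538] 146.98438347320155
pad 2236 [510.74465056 113.71928784  97.82103519]
```

Request:
{"api": "play_rows", "payload": {"steps": [{"delta_pos": [0.3,-0.02,0],"rot": [0,0,-0.047],"jaw": 1},{"delta_pos": [0.6,-0.05,0],"rot": [0,0,-0.094],"jaw": 1},{"delta_pos": [0.6,-0.05,0],"rot": [0,0,-0.141],"jaw": 1},{"delta_pos": [0.6,-0.05,0],"rot": [0,0,-0.188],"jaw": 1},{"delta_pos": [0.6,-0.05,0],"rot": [0,0,-0.235],"jaw": 1}]}}

```text
t: 6.85
ee_pos: [563.7, 134.8, 223.5]
tcp_rot: [[0.529, 0.849, -0.004], [0.849, -0.529, -0.0], [-0.002, -0.003, -1.0]]
contact_force: [-0.3, 0.1, 0.3]
finger_gap: 0.921
grip_force: 0.0
```

Request:
{"api": "play_rows", "payload": {"steps": [{"delta_pos": [0.2,0.15,0],"rot": [0,0,-0.047],"jaw": 1},{"delta_pos": [0.4,0.303,0],"rot": [0,0,-0.094],"jaw": 1},{"delta_pos": [0.4,0.303,0],"rot": [0,0,-0.141],"jaw": 1},{"delta_pos": [0.4,0.303,0],"rot": [0,0,-0.188],"jaw": 1},{"delta_pos": [0.4,0.303,0],"rot": [0,0,-0.21],"jaw": 1}]}}

```text
t: 7.35
ee_pos: [610.6, 152.4, 223.4]
tcp_rot: [[-0.101, 0.995, -0.004], [0.995, 0.101, -0.0], [0.0, -0.004, -1.0]]
contact_force: [-0.8, -0.1, 0.7]
finger_gap: 0.997
grip_force: 0.0
```

```bash
python3 look.py; python3 - <<'E'
from h import *
o=sensors.get_obs(); print(o['tcp_rot'].round(3),((np.array([610.2,152.4,o['ee_pos'][2]])-o['ee_pos'])@o['tcp_rot']).round(1),o['finger_gap'])
c,T=grab('wrist');cv2.imwrite('pics/w3.png',c['pixels'][...,::-1])
E
```

```text
7.4 [-0.09109166  0.01235157  0.05098122] [610.57187023 152.34787194 223.48811328] [0.13 0.38 1.41 0.   1.35 0.03]
cap [610.58149327 152.879451    21.24732782] 147.0863992967097
pad 1991 [510.7706291  114.4864931   97.64893642]
[[-0.102  0.995 -0.004]
 [ 0.995  0.102 -0.   ]
 [ 0.    -0.004 -1.   ]] [ 0.1 -0.4  0. ] 0.9980309880741006
```

View pics/w3.png

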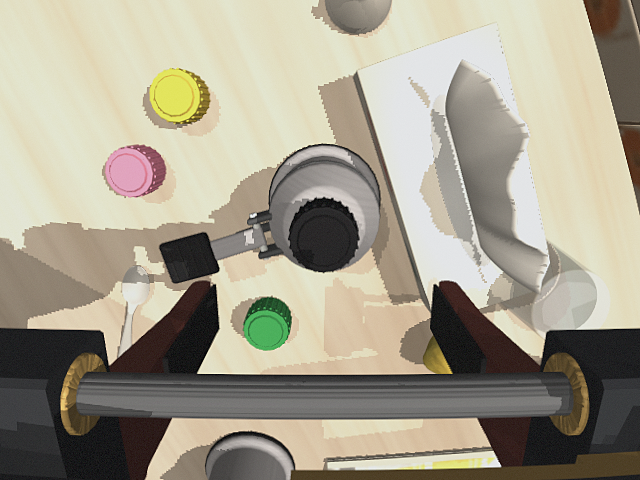

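The cap is centred between the open fingers (cap at (323,236), TCP within 0.5 mm of its axis). I descend until the fingertips straddle it, then grip.

Request:
{"api": "play_rows", "payload": {"steps": [{"delta_pos": [0,0,0.3],"rot": [0,0,0],"jaw": 1},{"delta_pos": [0,0,0.6],"rot": [0,0,0],"jaw": 1},{"delta_pos": [0,0,0.7],"rot": [0,0,0],"jaw": 1},{"delta_pos": [0,0,0.7],"rot": [0,0,0],"jaw": 1}]}}

```text
t: 7.85
ee_pos: [609.6, 152.1, 153.5]
tcp_rot: [[-0.095, 0.995, -0.005], [0.996, 0.095, -0.001], [-0.0, -0.005, -1.0]]
contact_force: [-0.5, -0.5, 0.3]
finger_gap: 1.002
grip_force: 0.0
```

Request:
{"api": "play_rows", "payload": {"steps": [{"delta_pos": [0,0,0.15],"rot": [0,0,0],"jaw": 1},{"delta_pos": [0,0,0.3],"rot": [0,0,0],"jaw": 1},{"delta_pos": [0,0,0.45],"rot": [0,0,0],"jaw": 1},{"delta_pos": [0,0,0.56],"rot": [0,0,0],"jaw": 1},{"delta_pos": [0,0,0.56],"rot": [0,0,0],"jaw": 1}]}}

```text
t: 8.35
ee_pos: [611.0, 152.3, 99.2]
tcp_rot: [[-0.095, 0.995, -0.001], [0.995, 0.095, -0.0], [0.0, -0.001, -1.0]]
contact_force: [-0.7, -0.8, -0.5]
finger_gap: 0.998
grip_force: 0.0
```

Request:
{"api": "play_rows", "payload": {"steps": [{"delta_pos": [0,0,0],"rot": [0,0,0],"jaw": -1},{"delta_pos": [0,0,0],"rot": [0,0,0],"jaw": -1},{"delta_pos": [0,0,0],"rot": [0,0,0],"jaw": -1},{"delta_pos": [0,0,0],"rot": [0,0,0],"jaw": -1},{"delta_pos": [0,0,0],"rot": [0,0,0],"jaw": -1}], "newtons": 20}}

```text
t: 8.85
ee_pos: [611.7, 152.4, 100.1]
tcp_rot: [[-0.096, 0.995, 0.001], [0.995, 0.096, 0.0], [0.0, 0.001, -1.0]]
contact_force: [-0.1, -0.2, 0.4]
finger_gap: 0.584
grip_force: 0.0
```

Request:
{"api": "play_rows", "payload": {"steps": [{"delta_pos": [0,0,0],"rot": [0,0,0],"jaw": -1},{"delta_pos": [0,0,0],"rot": [0,0,0],"jaw": -1},{"delta_pos": [0,0,0],"rot": [0,0,0],"jaw": -1}]}}

```text
t: 9.15
ee_pos: [610.1, 152.4, 99.9]
tcp_rot: [[-0.096, 0.995, -0.002], [0.995, 0.096, -0.0], [0.0, -0.002, -1.0]]
contact_force: [-4.7, -0.2, 4.7]
finger_gap: 0.502
grip_force: 20.0
```

Gripped at a 44 mm opening. Now a trial twist.

Request:
{"api": "play_rows", "payload": {"steps": [{"delta_pos": [0,0,0],"rot": [0,0,-0.02],"jaw": -1},{"delta_pos": [0,0,0],"rot": [0,0,-0.05],"jaw": -1},{"delta_pos": [0,0,0],"rot": [0,0,-0.08],"jaw": -1},{"delta_pos": [0,0,0],"rot": [0,0,-0.08],"jaw": -1}]}}

```text
t: 9.55
ee_pos: [610.1, 152.5, 99.9]
tcp_rot: [[-0.343, 0.939, -0.002], [0.939, 0.343, 0.0], [0.001, -0.002, -1.0]]
contact_force: [-5.7, 0.6, 6.8]
finger_gap: 0.502
grip_force: 20.0
```

```bash
python3 - <<'E'
from h import *
o=sensors.get_obs();print(o['ft_torque'],o['contact_force'],o['q'][5],o['joint_torque'][5],o['grip_force'])
E
```

```text
[-0.05099652  0.90536874 -0.02095613] [-5.65776255  0.59131464  6.83107861] -0.2153782229220926 -0.8519623428583145 20.00096739269793
```

```bash
cat > s.py <<'E'
import sys
from h import *
c,T=grab('wrist');o=sensors.get_obs();np.save(sys.argv[1],c['pixels']);print(o['ft_torque'].round(2),o['contact_force'].round(1),o['joint_torque'][5].round(2),o['q'][5].round(3))
W=cloud(c,T);p=o['ee_pos'];L=(W-p)@o['tcp_rot'];m=(np.hypot(L[...,0],L[...,1])<24)&(L[...,2]<-10)&(L[...,2]>-56)
v,u=np.where(m);print(len(v),u.min(),u.max(),v.min(),v.max())
E
python3 s.py a.npy
```

```text
[-0.04  0.92 -0.04] [-5.9 -0.1  4.4] -0.27 -0.213
13790 256 390 243 374
```

Request:
{"api": "play_rows", "payload": {"steps": [{"delta_pos": [0,0,0],"rot": [0,0,-0.02],"jaw": -1},{"delta_pos": [0,0,0],"rot": [0,0,-0.03],"jaw": -1},{"delta_pos": [0,0,0],"rot": [0,0,-0.03],"jaw": -1}]}}

```text
t: 9.9
ee_pos: [610.0, 152.6, 99.8]
tcp_rot: [[-0.428, 0.904, -0.002], [0.904, 0.428, 0.0], [0.001, -0.002, -1.0]]
contact_force: [-4.8, 0.2, 5.3]
finger_gap: 0.498
grip_force: 20.0
```

```bash
python3 s.py b.npy; python3 - <<'E'
import numpy as np,cv2
a,b=[np.load(x)[180:440,180:460,::-1] for x in('a.npy','b.npy')]
cv2.imwrite('pics/ab.png',cv2.resize(np.hstack([a,b]),(800,371)))
E
```

```text
[ 0.01  0.94 -0.07] [-5.3  0.2  5.9] -0.11 -0.307
13786 256 390 242 374
```

View pics/ab.png

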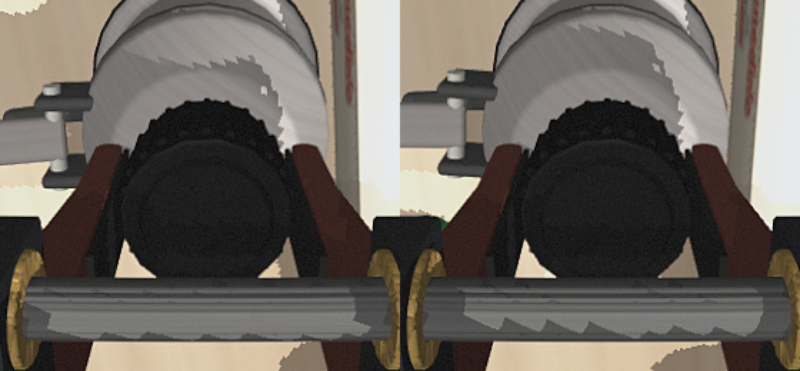

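The fingers hold the cap well, and the ribs keep their place in the gripper between the two views. Past 20° the torque is near zero, so this is the loosening direction. Continuing to about 85°.

Request:
{"api": "play_rows", "payload": {"steps": [{"delta_pos": [0,0,0],"rot": [0,0,-0.04],"jaw": -1},{"delta_pos": [0,0,0],"rot": [0,0,-0.08],"jaw": -1},{"delta_pos": [0,0,0],"rot": [0,0,-0.12],"jaw": -1},{"delta_pos": [0,0,0],"rot": [0,0,-0.16],"jaw": -1},{"delta_pos": [0,0,0],"rot": [0,0,-0.19],"jaw": -1}]}}

```text
t: 10.45
ee_pos: [609.8, 152.4, 99.8]
tcp_rot: [[-0.864, 0.503, -0.003], [0.503, 0.864, -0.0], [0.002, -0.001, -1.0]]
contact_force: [-6.8, -0.5, 6.0]
finger_gap: 0.506
grip_force: 20.0
```

Request:
{"api": "play_rows", "payload": {"steps": [{"delta_pos": [0,0,0],"rot": [0,0,-0.04],"jaw": -1},{"delta_pos": [0,0,0],"rot": [0,0,-0.08],"jaw": -1},{"delta_pos": [0,0,0],"rot": [0,0,-0.12],"jaw": -1},{"delta_pos": [0,0,0],"rot": [0,0,-0.17],"jaw": -1},{"delta_pos": [0,0,0],"rot": [0,0,-0.17],"jaw": -1}]}}

```text
t: 10.95
ee_pos: [609.9, 152.1, 99.9]
tcp_rot: [[-1.0, -0.006, -0.003], [-0.006, 1.0, -0.001], [0.003, -0.001, -1.0]]
contact_force: [-5.6, -1.8, 5.8]
finger_gap: 0.502
grip_force: 20.0
```

```bash
python3 s.py c.npy
```

```text
[-0.28  0.85  0.03] [-6.3 -0.4  6.4] -0.36 -1.44
14082 256 391 240 374
```

Request:
{"api": "play_rows", "payload": {"steps": [{"delta_pos": [0,0,-0.02],"rot": [0,0,0],"jaw": -1},{"delta_pos": [0,0,-0.04],"rot": [0,0,0],"jaw": -1},{"delta_pos": [0,0,-0.04],"rot": [0,0,0],"jaw": -1}]}}

```text
t: 11.3
ee_pos: [610.2, 151.8, 103.1]
tcp_rot: [[-1.0, -0.002, -0.003], [-0.002, 1.0, -0.001], [0.003, -0.001, -1.0]]
contact_force: [-4.5, -2.8, -2.3]
finger_gap: 0.5
grip_force: 20.0
```

Request:
{"api": "play_rows", "payload": {"steps": [{"delta_pos": [0,0,-0.04],"rot": [0,0,0],"jaw": -1},{"delta_pos": [0,0,-0.08],"rot": [0,0,0],"jaw": -1},{"delta_pos": [0,0,-0.12],"rot": [0,0,0],"jaw": -1}]}}

```text
t: 11.6
ee_pos: [612.9, 152.9, 116.5]
tcp_rot: [[-1.0, -0.001, 0.003], [-0.001, 1.0, 0.001], [-0.003, 0.001, -1.0]]
contact_force: [-0.3, 0.8, -1.0]
finger_gap: 0.502
grip_force: 20.0
```

Request:
{"api": "play_rows", "payload": {"steps": [{"delta_pos": [0,0,-0.2],"rot": [0,0,0],"jaw": -1},{"delta_pos": [0,0,-0.4],"rot": [0,0,0],"jaw": -1},{"delta_pos": [0,0,-0.6],"rot": [0,0,0],"jaw": -1},{"delta_pos": [0,0,-0.84],"rot": [0,0,0],"jaw": -1},{"delta_pos": [0,0,-0.84],"rot": [0,0,0],"jaw": -1}]}}

```text
t: 12.1
ee_pos: [616.0, 153.4, 204.7]
tcp_rot: [[-1.0, -0.002, 0.011], [-0.002, 1.0, 0.002], [-0.011, 0.002, -1.0]]
contact_force: [0.5, 0.1, -0.5]
finger_gap: 0.503
grip_force: 20.0
```

Request:
{"api": "play_rows", "payload": {"steps": [{"delta_pos": [0,0,0],"rot": [0,0,0],"jaw": -1},{"delta_pos": [0,0,0],"rot": [0,0,0],"jaw": -1},{"delta_pos": [0,0,0],"rot": [0,0,0],"jaw": -1},{"delta_pos": [0,0,0],"rot": [0,0,0],"jaw": -1},{"delta_pos": [0,0,0],"rot": [0,0,0],"jaw": -1}]}}

```text
t: 12.6
ee_pos: [611.1, 152.4, 199.0]
tcp_rot: [[-1.0, -0.002, -0.001], [-0.002, 1.0, -0.0], [0.001, -0.0, -1.0]]
contact_force: [0.6, -0.4, -0.9]
finger_gap: 0.5
grip_force: 20.0
```

```bash
python3 s.py d.npy; python3 - <<'E'
from h import *
c,T=grab('scene'); b=c['pixels'][150:350,130:397,::-1]
a=np.load('d.npy')[...,::-1]
cv2.imwrite('pics/f.png',np.hstack([cv2.resize(a,(400,300)),cv2.resize(b,(400,300))]))
E
```

```text
[ 0.11 -0.15 -0.02] [-0.4  0.  -1.4] 0.0 -1.438
13267 256 391 249 374
```

View pics/f.png

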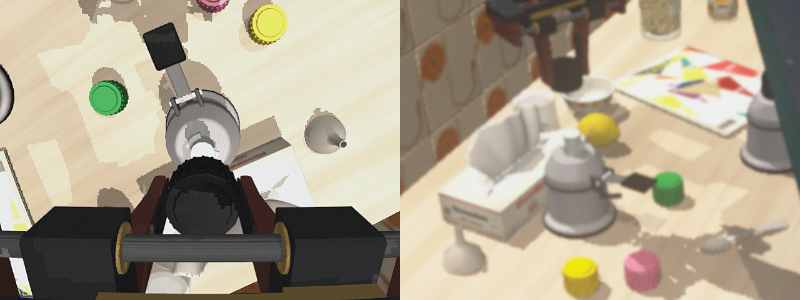

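The cap is in the gripper about 99 mm above its seat. The neck is bare (right panel, (570,140)), the pedal is up and everything else is untouched. Handing in.

```bash
python3 -c "
from workcell import order
print(order.hand_in())"
```

```text
the job is handed in; nothing more can be done
None
```

The job is handed in: I held the vent pedal at its stop for about a second and let it come back up, then turned the cap loose anticlockwise (a right-handed closure), and the gripper now holds it about 10 cm above its seat.

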